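# Set the table easel's sliding leg to its mark and lock the cam lever

## Task

Raise the drawing board of the table easel: push its sliding rear leg along the base rail until the pointer stands on the strip of tape, and while holding the leg there (the weight of the board pushes it back) squeeze its cam lever fully closed against the leg's tail. Close the lever only once the leg is at the mark. Finish still holding: keep lever and tail gripped together, with the leg on the mark, and do not let go; leave the other things on the table where they are.

Things in the scene. Friction and masses are not known exactly. Their poses are not given: they have to be found in the camera images.
- easel: table easel, heavy, never moves. +x runs along the base rail from the sliding leg to the board's hinge, +z up; origin on the table under the rail. Dark steel rail 20 mm wide, top 26 mm above the table, x -165 to 360, with a scale. The 300 x 300 mm board leans back over it, on a U-shaped steel prop that rises from the leg's crossbar. Rear foot 10 mm high, 170 mm wide, at x = -145.
- leg: foot of the sliding rear leg, pale wood, T-shaped from above, axes as the easel's; origin at table height under the middle of the crossbar's rear face. Crossbar x 0 to 16, y -68 to +68 mm, 30 to 58 mm above the table; tail behind it x -80 to 0, y -13 to +10 mm, 29 to 61 mm above the table. Open fingers standing either side of the tail can push the crossbar's rear face. It slides only along x.
- leg_slide (a joint): travel of the leg along the rail in m: 0 = run back on its rear stop (the start), growing to 0.12 towards the board. With the lever open the board's weight drives it back with about 1.5 to 4 N, so that it runs back if let go; the further the leg goes, the steeper the board (41 to 59 degrees).
- cam_lever: steel lever beside the tail on its +y side, 8 mm thick, 34 to 56 mm above the table, 68 mm from pivot to tip. Origin at table height on its upright pivot axis, at x -72, y +21 mm in the leg's frame; own x along the lever to its free tip near the crossbar. Closed, its outer face is at y +22 mm of the leg: lever and tail measure 35 mm across; open, 58 to 64 mm across at the tip.
- lever_pivot (a joint): angle of the cam lever in rad: 0 = fully closed along the tail (hard stop), 0.36 to 0.42 at the start = open, at most 0.45. It stays where it is left. From about 0.33 down its cam presses a brake shoe on the rail; closing takes about 2 to 5 N at the tip.
- lever_tip (a point): the outer edge of the cam lever's free tip, 45 mm above the table
- pointer (a point): tip of the steel pointer that lies just over the rail in front of the crossbar, 36 mm to +x of the crossbar's rear face, on the rail's centre line, 27 mm above the table
- mark (a point): middle of the strip of pale masking tape round the rail that marks the wanted place, 8 mm wide along the rail, 27 mm above the table; 35 to 90 mm ahead of the pointer at the start
- paint_jar: closed purple paint jar, 44 mm diameter, 50 mm high, a bystander; origin at the centre of its underside when upright
- card_tube: cardboard tube standing upright, 44 mm diameter, 100 mm high, a bystander; origin at the centre of its underside when upright
- eraser: pale block eraser, 45 x 28 x 22 mm, a bystander; origin at the centre of its underside when upright
- paint_brush: paint brush lying flat, about 190 mm long, a bystander; origin at the centre of its underside when upright
- white_bottle: white squeeze bottle, 54 mm diameter, 170 mm high, a bystander; origin at the centre of its underside when upright
- dark_bottle: dark paint bottle, 54 mm diameter, 160 mm high, a bystander; origin at the centre of its underside when upright
- card_stack: stack of cardboard covers, 150 x 210 x 24 mm, a bystander; origin at the centre of its underside when upright

How it is judged (in metres and radians):
On the way, in this order (a step that is already met when the one before it is completed fails the run):
1. the leg is held at the mark with the cam lever still open (horizontal distance between pointer and mark below 0.005 m and value of joint lever_pivot above 0.15 rad and contact force between the fingers and leg above 0.5 N), for 0.2 s.
2. the cam lever is squeezed fully closed with the leg at the mark (horizontal distance between pointer and mark below 0.005 m and value of joint lever_pivot below 0.05 rad and contact force between the fingers and cam_lever above 4 N), for 0.3 s.
At the end, for the whole second after the job is handed in: The leg's pointer is within 5 mm of the middle of the tape, the cam lever is closed (below 0.05 rad), and the fingers still hold leg and lever together at rest (over 8 N on the leg with its lever, over 4 N of it on the lever) (all of step 2 and contact force between the fingers and leg above 8 N and linear speed of leg below 0.01 m/s); the arm keeps its last pose, push and grip.
It fails at once if the lever is closed while the leg is away from the mark (value of joint lever_pivot below 0.1 rad and horizontal distance between pointer and mark above 0.012 m).
It fails at once if one of the other things on the table is pushed more than 25 mm or knocked over (distance of any of paint_jar, card_tube, eraser, paint_brush, white_bottle, dark_bottle, card_stack from where it was at the start of the episode above 0.025 m).
It also fails if it takes over 32 s, if anything falls off the work surface, if the arm or the gripper's body presses on something with over 40 N, if the wrist force passes 120 N, or if a joint passes its speed limit or range.

## Robot

A 6-joint arm with a two-finger parallel gripper is mounted at the origin on the work surface. World frame = base frame: x ahead of the robot, y to its left, z up, the work surface at z = 0. Lengths are in mm, angles in rad, forces in N, time in s.
With the tool pointing down it reaches from about 325 to 900 mm from the base axis. Payload 6.1 kg.
Tool frame: the origin (TCP) lies at the very end of the fingers, on their centre line; the grasp point (between the pads) lies 19 mm behind it (arm.grip_depth is the distance from the TCP to the grasp point, in mm); z points along the fingers, y is the line along which they close (so a half turn about z gives the same grasp; the last joint's range is limited). The gripper opens to 87 mm and grips with 3 to 60 N. Pads are 19 mm wide; open, the fingers measure 117 mm over their backs; the gripper's body (75 mm by 190 mm) begins 51 mm behind the grasp point.
Start: joints at [-1.426, 0.22, 1.526, -0, 1.395, -0.126], TCP at [167.182, -602.217, 222.538] pointing down, gripper open.
Joint ranges: [-2.98, 2.98], [-0.91, 2.08], [0.09, 2.57], [-1.24, 4.39], [0.2, 2.65], [-2.68, 2.68]. Speed limits (rad/s): [2.57, 2.57, 3.01, 3.14, 3.14, 3.14].

## Interface

Orientations are given as a rotation vector (axis times angle).
In Python, from station import arm, imaging gives the robot as it stands.
- The arm moves only by the tool send_rows, never from a script. Its argument "rows" is one flat list of numbers, 7 for each row, row after row: the turn, a rotation vector about the world's x, y, z in degrees, then the shift along the world's x, y, z in mm, then the opening, from -1 (shut) to 1 (fully open). A call has 1 to 8 rows; each row shifts and turns the commanded pose from where the row before left it; what a row does not reach is not made up. A row lasts 1/12 s, in which the tool goes at most 41.7 mm and 7.16 degrees, less where a joint would pass 70% of its speed; a pose out of reach is approached as far as the arm can. A call with a gripper value outside its range is refused whole. The fingers move at their own pace and stop on an object; "newtons" is the grip in N (left out, the last holds). Time passes only in rows, so rows that do not move let the fingers close. It gives the time, the measured TCP pose, the force, the opening and the grip force at its end, in the units of the state.
- arm.observe(): the state, without advancing time (a new reading comes with each control period).
- imaging.snapshot(name): name is "scene" or "top" or "wrist"; returns a dict with "image" (384x512x3 uint8, blue, green, red), "intrinsics" (3x3 intrinsics, pixels), "R" (3x3) and "t" (3): a world point X has camera coordinates R X + t; the wrist camera has in their place "hand_eye" (4x4, takes a point from camera to tool coordinates, whose origin is the TCP and whose axes are the flange's). Camera axes: x right, y down, z forward; pixel columns grow to the right and rows downward; lengths in mm; the calibration is good to about 2 mm. A picture is of the moment at which its call begins: read the wrist's pose just before it. There is no depth.
- arm.close_job(): hands the job in; it is judged then, once.
The state is a dict: "clock": time; "q": joint angles; "joint_vel": joint speeds; "joint_efforts": joint torques, N m; "eef_pos": TCP position; "tool_rot": TCP orientation; "force": force on the tool from outside, world axes, zero at the start; "ft_torque": the same for the moment, N m; "opening": opening from 0.0 (shut) to 1.0 (fully open); "grip_force": force on a finger pad.
Only numpy, scipy, OpenCV 4.12 (cv2) and the standard library are available. Lean on these libraries where they do the work, as an engineer would, in place of code of your own. Each camera call takes 0.05 s, during which the arm holds its last target. There are 200 camera calls.

## Working session

There is one attempt and no reset: what is moved stays moved. The work goes in short steps, Python scripts to look and compute and a tool call to move; the robot and the scene stay as the last step left them, time stands still between calls to the robot, and variables do not carry over. Pictures are saved under pics/ and viewed, at most 10 in all, crops included, and the job is handed in when it is done.

Besides the shell and the picture viewer there is one more tool, called as name(argument=value, ...) on one line, values as JSON. send_rows: Moves the arm, as the interface text tells. Its arguments: {"type":"object","properties":{"rows":{"type":"array","items":{"type":"number"}},"newtons":{"type":"number"}},"required":["rows"]}

```bash
mkdir -p pics
python3 - <<'E'
from station import arm, imaging
import cv2,pickle
for n in("scene","top"):
    s=imaging.snapshot(n); cv2.imwrite(f"pics/{n}0.png",s["image"]); pickle.dump(s,open(n+"0.pkl","wb"))
    print(n,s["intrinsics"],s["R"],s["t"])
print(arm.observe())
E
```

```text
scene [[414.89767799   0.         249.60597417]
 [  0.         414.89767799 191.40956695]
 [  0.           0.           1.        ]] [[ 0.57356979  0.81914673 -0.00404175]
 [ 0.66218967 -0.46656103 -0.58636648]
 [-0.48220591  0.3336457  -0.81003581]] [-194.36130447 -389.53213793 1263.81419687]
top [[438.19292512   0.         259.36685526]
 [  0.         438.19292512 194.35184994]
 [  0.           0.           1.        ]] [[-0.0230581  -0.99970597 -0.00750254]
 [-0.9900874   0.02387497 -0.13840853]
 [ 0.13854695  0.00423674 -0.9903468 ]] [-156.38763816  539.36074543  962.95573907]
{'clock': 0.1, 'q': array([-1.42608139e+00,  2.21222561e-01,  1.52746466e+00, -1.45639352e-05,
        1.39469875e+00, -1.26093941e-01]), 'joint_vel': array([ 0.00025046, -0.00330015, -0.00295434, -0.00103476, -0.00177224,
       -0.00065004]), 'joint_efforts': array([ 1.29981938e-03, -4.95942307e+01, -3.88519406e+01,  7.03138299e-02,
        5.15648711e-02, -4.33033688e-05]), 'eef_pos': array([ 167.10957488, -601.67456191,  221.51695799]), 'tool_rot': array([-3.11105984e+00, -4.23848856e-01,  4.87175695e-05]), 'force': array([-0.54278228,  0.2174252 ,  0.96582624]), 'ft_torque': array([ 0.04192284, -0.02581309,  0.04671048]), 'grip_force': 0.0, 'opening': 1.0022834495578348}
```

View pics/scene0.png

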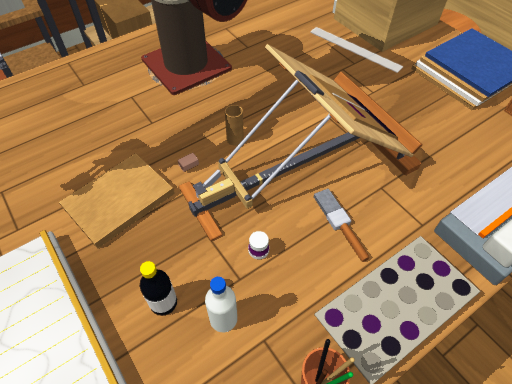

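View pics/top0.png

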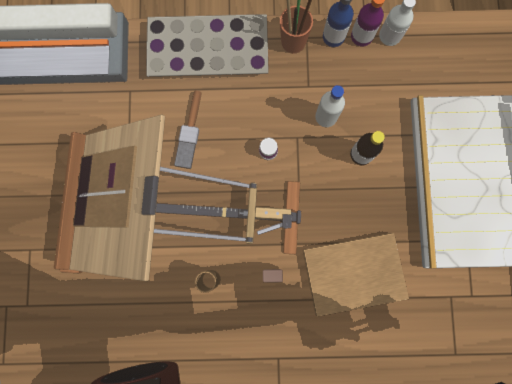

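The top view shows the easel with its hinge to the left, the crossbar near (252,212), the tail running to (290,213) and the open lever at (258,233)–(285,224). I'll zoom in there.

Run:
```python
import cv2
a=cv2.imread("pics/top0.png")[175:255,195:310]; b=cv2.imread("pics/scene0.png")[150:225,180:290]
cv2.imwrite("pics/c1.png",cv2.resize(a,None,fx=6.9,fy=6.9,interpolation=cv2.INTER_CUBIC))
```

```text
(no output)
```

View pics/c1.png

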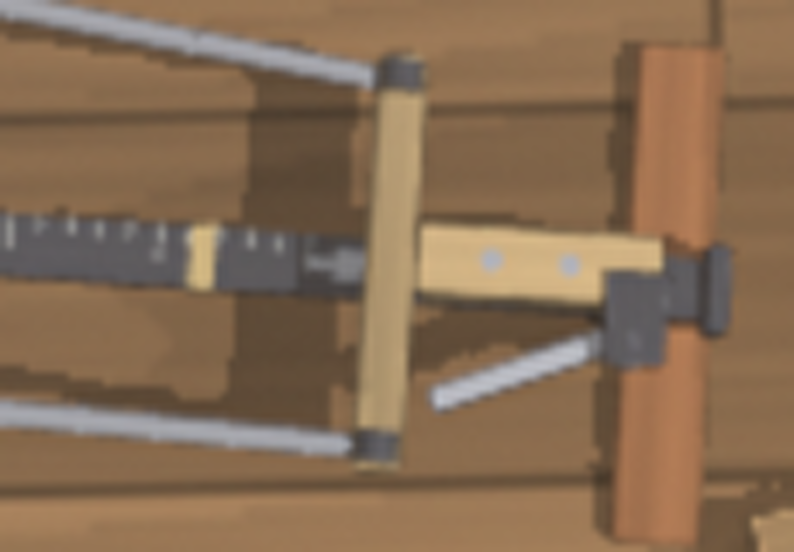

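The crop shows tape at about (203,256) px, pointer tip near (305,263), crossbar rear face x≈424→400, tail tip ~(660,270), and lever tip (437,398). I'll convert these to world positions.

```bash
cat > h.py <<'E'
import numpy as np,pickle
from scipy.spatial.transform import Rotation as Ro
def ray(K,R,t,px,z):
    d=R.T@np.linalg.inv(K)@np.array([*px,1.]); c=-R.T@t
    return c+d*(z-c[2])/d[2]
def wristRt(s,o):
    T=np.eye(4);T[:3,:3]=Ro.from_rotvec(o["tool_rot"]).as_matrix();T[:3,3]=o["eef_pos"]
    M=np.linalg.inv(T@np.array(s["hand_eye"])); return M[:3,:3],M[:3,3]
E
python3 - <<'E'
from h import *
from station import arm,imaging
s=pickle.load(open("top0.pkl","rb"))
print("cam",-s["R"].T@s["t"])
for n,u,v,z in [("tape",203,256,27),("pointer",305,263,27),("rail left",0,243,26),("bar rear +x end",424,85,58),("bar rear other",404,440,58),("tail root top",421,225,61),("tail root bot",415,296,61),("tail end top",662,238,61),("lever tip outer",437,410,56),("levertip in",430,390,56)]:
    print(n,ray(s["intrinsics"],s["R"],s["t"],(195+u/6.9,175+v/6.9),z).round(1))
w=imaging.snapshot("wrist");print(w["hand_eye"],w["intrinsics"])
E
```

```text
cam [ 396.99369441 -173.29866707 1027.13895899]
tape [497.8 -88.   27. ]
pointer [ 494.6 -121.8   27. ]
rail left [503.8 -20.3  26. ]
bar rear +x end [ 548.6 -163.    58. ]
bar rear other [ 434.1 -154.1   58. ]
tail root top [ 502.7 -161.1   61. ]
tail root bot [ 479.9 -158.6   61. ]
tail end top [ 496.6 -238.3   61. ]
lever tip outer [ 443.5 -164.8   56. ]
levertip in [ 450.  -162.7   56. ]
[[ 4.61038035e-04 -9.65906868e-01 -2.58889377e-01  7.17875429e+01]
 [ 9.99999788e-01  5.64187247e-04 -3.24132260e-04 -1.10642621e+00]
 [ 4.59143661e-04 -2.58889173e-01  9.65906924e-01 -1.61861550e+02]
 [ 0.00000000e+00  0.00000000e+00  0.00000000e+00  1.00000000e+00]] [[311.71574344   0.         255.64507865]
 [  0.         311.71574344 192.08182529]
 [  0.           0.           1.        ]]
```

send_rows(rows=[0,0,4.4,19,26,0,1,0,0,4.4,19,26,0,1,0,0,4.4,19,26,0,1,0,0,4.4,19,26,0,1,0,0,4.4,19,26,0,1,0,0,4.4,19,26,0,1,0,0,4.4,19,26,0,1,0,0,4.4,19,26,0,1], newtons=20)

```text
clock: 0.82
eef_pos: [319.7, -392.7, 222.3]
tool_rot: [-2.836, -1.35, -0.0]
force: [-0.1, 0.2, -0.4]
opening: 0.998
grip_force: 0.0
```

send_rows(rows=[0,0,4.4,19,26,0,1,0,0,4.4,19,26,0,1,0,0,4.4,19,26,0,1,0,0,4.4,19,26,0,1,0,0,4.4,19,26,0,1,0,0,4.4,19,26,0,1,0,0,4.4,19,26,0,1,0,0,0,0,0,0,1])

```text
clock: 1.48
eef_pos: [454.4, -207.9, 222.4]
tool_rot: [-2.371, -2.06, -0.004]
force: [1.0, 0.3, -0.4]
opening: 1.001
grip_force: 0.0
```

Run:
```python
from station import arm, imaging
import cv2,pickle
o=arm.observe(); s=imaging.snapshot("wrist"); pickle.dump((s,o),open("w1.pkl","wb"))
cv2.imwrite("pics/w1.png",cv2.resize(s["image"],(768,576),interpolation=cv2.INTER_CUBIC)); print(o["eef_pos"],o["tool_rot"],o["q"])
```

```text
[ 454.42597118 -207.90648941  222.39716777] [-2.3706675  -2.06004661 -0.00368129] [-0.58876425 -0.08292795  1.84624894  0.0025489   1.37853516 -0.44926809]
```

View pics/w1.png

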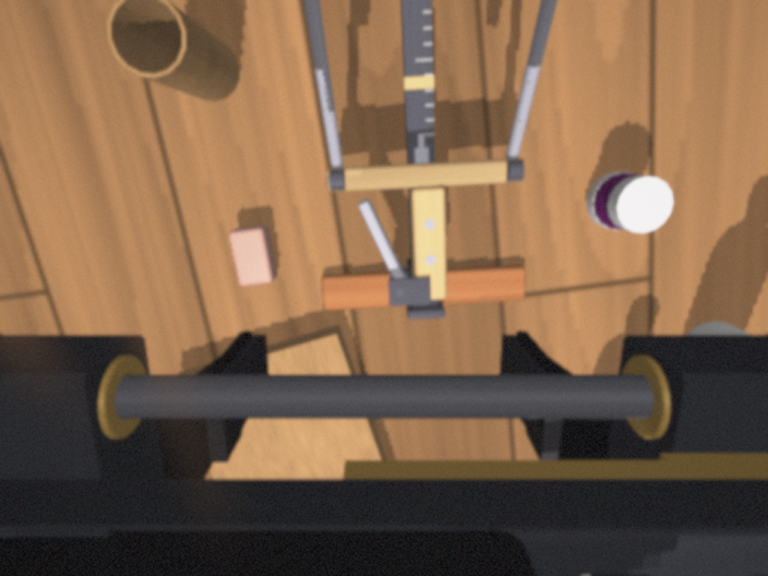

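The wrist image shows the leg clearly: tape (420,83), crossbar rear edge y≈180–190, lever tip (362,206), tail x 413–445. I'll zoom in once more for precision.

Run:
```python
import cv2,pickle
s,o=pickle.load(open("w1.pkl","rb"))
a=s["image"][40:140,215:350]
cv2.imwrite("pics/c2.png",cv2.resize(a,None,fx=5.8,fy=5.8,interpolation=cv2.INTER_CUBIC))
```

```text
(no output)
```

View pics/c2.png

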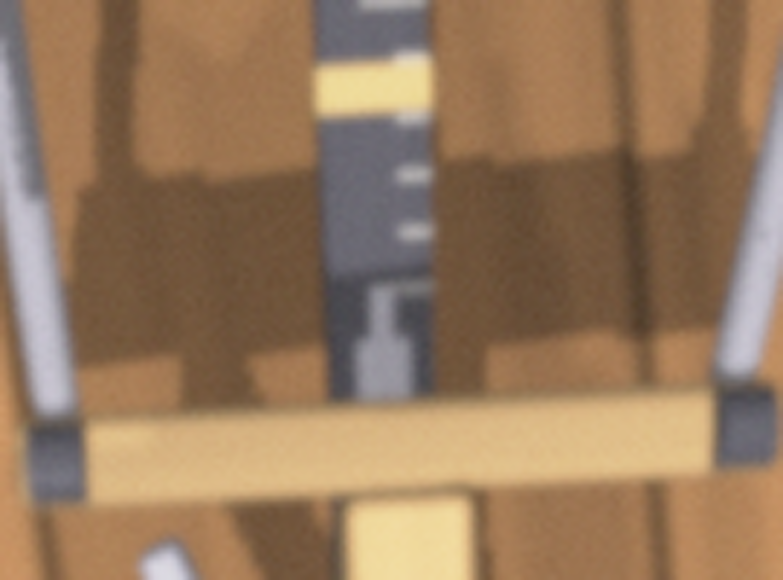

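Run:
```python
from h import *
s,o=pickle.load(open("w1.pkl","rb")); R,t=wristRt(s,o)
c=lambda u,v:((u+.5)/5.8-.5+215,(v+.5)/5.8-.5+40)
b=lambda u,v:((u+.5)/1.5-.5,(v+.5)/1.5-.5)
P={}
for n,p,z in [("tape",c(374,88),27),("pointer",c(382,284),27),("barL",c(85,500),58),("barR",c(715,467),58),("rootL",c(346,560),61),("rootR",c(474,560),61),("tailendR",b(446,298),61),("levertip",b(360,206),56)]:
    P[n]=ray(s["intrinsics"],R,t,p,z); print(n,P[n].round(1))
d=P["barL"]-P["barR"]; f=d[:2]/np.hypot(*d[:2]); e=np.array([f[1],-f[0]]); print("f",f,"e",e)
m=(P["rootL"]+P["rootR"])[:2]/2+1.5*f   # tail middle is y=-1.5
org=m+e*((P["barL"][:2]-m)@e); print("org",org)
for n in P: v=P[n][:2]-org; print(n,(v@e).round(1),(v@f).round(1))
h=o["tool_rot"];print(Ro.from_rotvec(h).as_matrix().round(4))
```

```text
tape [497.6 -84.8  27. ]
pointer [ 495.  -118.9   27. ]
barL [ 436.1 -149.3   58. ]
barR [ 546.8 -159.1   58. ]
rootL [ 480.3 -165.8   61. ]
rootR [ 502.7 -169.    61. ]
tailendR [ 496.6 -235.2   61. ]
levertip [ 445.  -162.3   56. ]
f [-0.99609895  0.08824328] e [0.08824328 0.99609895]
org [ 491.19774242 -154.14018222]
tape 69.6 -0.3
pointer 35.4 -0.7
barL 0.0 55.3
barR 0.0 -55.8
rootL -12.6 9.8
rootR -13.7 -12.8
tailendR -80.3 -12.5
levertip -12.2 45.3
[[ 1.395e-01  9.902e-01  1.200e-03]
 [ 9.902e-01 -1.395e-01  2.200e-03]
 [ 2.400e-03  8.000e-04 -1.000e+00]]
```

send_rows(rows=[0,0,1.6,9,13,-20,1,0,0,1.6,9,13,-20,1,0,0,0,0,0,-25,1,0,0,0,0,0,-25,1,0,0,0,0,0,-25,1,0,0,0,0,0,-20,1,0,0,0,0,0,0,1,0,0,0,0,0,0,1])

```text
clock: 2.2
eef_pos: [468.7, -186.5, 86.6]
tool_rot: [-2.321, -2.113, 0.002]
force: [0.2, 0.7, 0.1]
opening: 0.998
grip_force: 0.0
```

Run:
```python
from station import arm, imaging
from h import *
import cv2
o=arm.observe(); s=imaging.snapshot("wrist"); pickle.dump((s,o),open("w2.pkl","wb"))
cv2.imwrite("pics/w2.png",cv2.resize(s["image"],(768,576),interpolation=cv2.INTER_CUBIC)); print(o["eef_pos"],Ro.from_rotvec(o["tool_rot"]).as_matrix().round(4),o["force"])
```

```text
[ 468.74540284 -186.47150322   86.55928509] [[ 0.0938  0.9956 -0.0029]
 [ 0.9956 -0.0938  0.0014]
 [ 0.0011 -0.003  -1.    ]] [0.24576439 0.66090201 0.13418344]
```

View pics/w2.png

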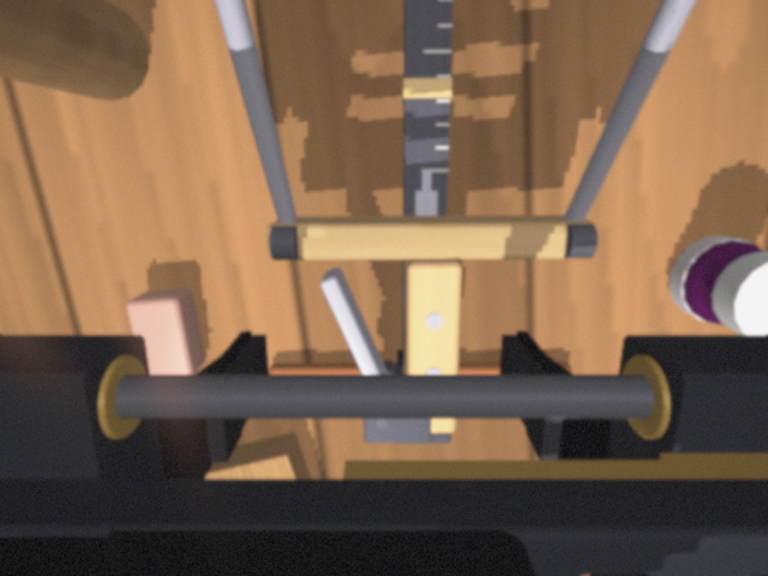

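The view is consistent: tape (427,88), pointer tip (427,170), crossbar rear edge y≈260, tail x 407–461, lever tip (322,278).

Run:
```python
from h import *
s,o=pickle.load(open("w2.pkl","rb")); R,t=wristRt(s,o)
b=lambda u,v:((u+.5)/1.5-.5,(v+.5)/1.5-.5)
P={}
for n,p,z in [("tape",b(427,89),27),("pointer",b(427,171),27),("barL",b(298,260),58),("barR",b(570,258),58),("rootL",b(407,275),61),("rootR",b(461,275),61),("levertip",b(322,277),56)]:
    P[n]=ray(s["intrinsics"],R,t,p,z)
d=P["barL"]-P["barR"]; f=d[:2]/np.hypot(*d[:2]); e=np.array([f[1],-f[0]]); print("f",f,"e",e)
m=(P["rootL"]+P["rootR"])[:2]/2+1.5*f
org=m+e*((P["barL"][:2]-m)@e); print("org",org)
for n in P: v=P[n][:2]-org; print(n,P[n].round(1),(v@e).round(1),(v@f).round(1))
v=o["eef_pos"][:2]-org; print("tcp",v@e,v@f)
```

```text
f [-0.99636286  0.08521185] e [0.08521185 0.99636286]
org [ 491.58342184 -154.71654754]
tape [497.9 -85.   27. ] 70.0 -0.4
pointer [ 495.5 -120.    27. ] 34.9 -0.9
barL [ 437.  -150.1   58. ] 0.0 54.7
barR [ 549.3 -159.7   58. ] 0.0 -57.9
rootL [ 481.5 -159.9   61. ] -6.0 9.6
rootR [ 503.6 -162.    61. ] -6.2 -12.6
levertip [ 445.7 -158.6   56. ] -7.8 45.4
tcp -33.585528189098866 20.049055294697524
```

send_rows(rows=[0,0,0,2,0,-20,1,0,0,0,0,0,-20,1,0,0,0,0,0,-20,1,0,0,0,0,0,0,1,0,0,0,0.7,8,0,1,0,0,0,0.7,8,0,1,0,0,0,0.5,6,0,1,0,0,0,0,0,0,1])

```text
clock: 2.92
eef_pos: [475.6, -164.1, 29.5]
tool_rot: [2.317, 2.116, 0.001]
force: [-0.6, -3.9, 2.6]
opening: 1.0
grip_force: 1.7
```

send_rows(rows=[0,0,0,0.4,5,0,1,0,0,0,0.4,5,0,1,0,0,0,0,0,0,1,0,0,0,0,0,0,1])

```text
clock: 3.25
eef_pos: [475.9, -154.5, 28.5]
tool_rot: [2.319, 2.116, 0.001]
force: [0.8, -2.1, 3.0]
opening: 0.999
grip_force: 1.6
```

send_rows(rows=[0,0,0,0.4,5,0,1,0,0,0,0.4,5,0,1,0,0,0,0.4,5,0,1,0,0,0,0.4,5,0,1,0,0,0,0.2,3,0,1,0,0,0,0,0,0,1,0,0,0,0,0,0,1])

```text
clock: 3.83
eef_pos: [476.4, -130.6, 27.2]
tool_rot: [-2.32, -2.117, 0.0]
force: [1.1, -2.2, 1.1]
opening: 0.998
grip_force: 1.3
```

Run:
```python
from station import arm, imaging
from h import *
import cv2
o=arm.observe(); s=imaging.snapshot("wrist"); pickle.dump((s,o),open("w3.pkl","wb"))
cv2.imwrite("pics/w3.png",cv2.resize(s["image"],(768,576),interpolation=cv2.INTER_CUBIC)); print(o["eef_pos"],o["force"])
```

```text
[ 476.37099778 -130.63390374   27.2352397 ] [ 1.13357371 -2.2017562   1.12176956]
```

View pics/w3.png

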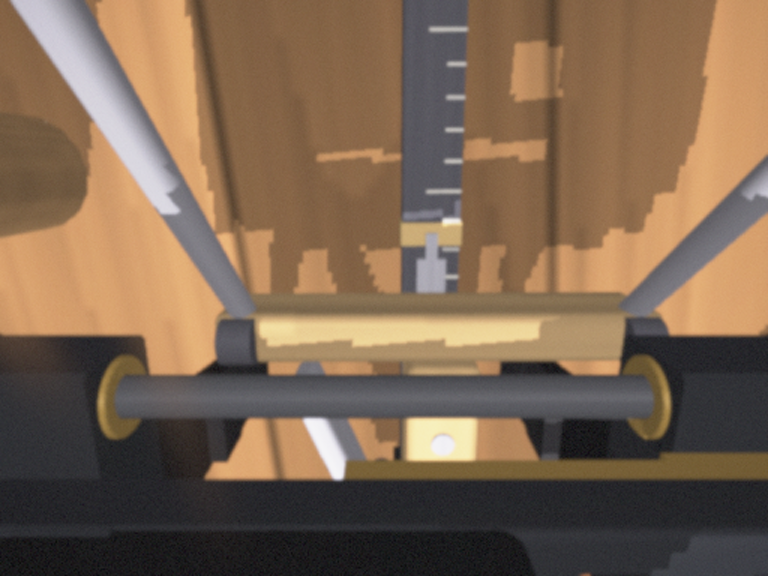

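The pointer tip (431,235) stands on the tape (rows ~221–246). A numeric check of the pixel profile comes next.

Run:
```python
from h import *
s,o=pickle.load(open("w3.pkl","rb")); im=s["image"].astype(int)
for r in range(142,172): print(r,im[r,272:278].mean(0).round().astype(int),im[r,286:289].mean(0).round().astype(int),im[r,296:300].mean(0).round().astype(int))
R,t=wristRt(s,o)
for n,p in [("tip",(287,156.5)),("t0",(275,148)),("t1",(275,164))]: print(n,ray(s["intrinsics"],R,t,p,27))
```

```text
142 [130 119 122] [137 124 127] [99 92 93]
143 [136 124 126] [137 124 128] [108 100 102]
144 [136 126 128] [134 121 124] [134 126 128]
145 [132 121 123] [118 108 110] [176 175 178]
146 [119 110 112] [103  96  99] [220 222 226]
147 [106 109 117] [ 98 102 111] [232 237 240]
148 [104 131 150] [107 133 152] [220 236 243]
149 [112 157 184] [112 155 183] [180 226 240]
150 [118 169 200] [118 169 200] [146 207 230]
151 [120 172 203] [121 173 204] [128 183 215]
152 [121 174 204] [121 173 203] [121 174 205]
153 [120 172 203] [121 170 199] [119 172 203]
154 [120 172 204] [128 165 191] [120 174 204]
155 [121 173 204] [145 161 178] [118 173 204]
156 [121 172 204] [165 163 170] [119 172 203]
157 [121 173 204] [175 167 170] [121 173 203]
158 [120 173 204] [179 169 173] [119 172 202]
159 [120 173 204] [179 169 172] [119 172 202]
160 [120 173 204] [179 168 171] [119 172 202]
161 [118 172 202] [178 169 171] [119 171 202]
162 [117 167 196] [180 170 172] [118 165 193]
163 [111 150 173] [179 169 171] [117 151 172]
164 [102 122 137] [179 169 172] [131 144 155]
165 [ 95  97 102] [178 168 171] [154 156 162]
166 [92 86 90] [177 167 170] [159 161 165]
167 [92 86 87] [178 169 171] [135 135 137]
168 [92 84 87] [177 168 170] [106 102 104]
169 [92 83 86] [178 167 169] [94 88 89]
170 [93 86 87] [176 167 169] [94 86 88]
171 [94 86 88] [179 168 171] [98 91 93]
tip [497.75960188 -84.45879655  27.        ]
t0 [491.85049933 -79.47113469  27.        ]
t1 [491.21926834 -87.83736021  27.        ]
```

send_rows(rows=[0,0,0,0,0,0,1,0,0,0,1,-0.1,0,0.6,0,0,0,1,-0.1,0,0.4,0,0,0,0,0,0,0.38,0,0,0,0,0,0,0.38], newtons=25)

```text
clock: 4.3
eef_pos: [477.9, -131.2, 27.0]
tool_rot: [-2.321, -2.115, 0.001]
force: [-2.0, -3.7, 0.4]
opening: 0.782
grip_force: 1.3
```

send_rows(rows=[0,0,0,0,0,0,0.38,0,0,0,0,0,0,0.38])

```text
clock: 4.47
eef_pos: [477.1, -131.1, 27.0]
tool_rot: [-2.319, -2.115, 0.003]
force: [-6.3, -3.5, 1.9]
opening: 0.71
grip_force: 4.1
```

send_rows(rows=[0,0,0,1.5,0,0,0.3,0,0,0,1.5,0,0,0.22,0,0,0,1.5,0,0,0.15,0,0,0,1,-0.2,0,0.15,0,0,0,0,0,0,0.15])

```text
clock: 4.88
eef_pos: [481.1, -131.3, 26.2]
tool_rot: [-2.317, -2.114, 0.007]
force: [-10.2, -4.1, 2.3]
opening: 0.586
grip_force: 5.8
```

```bash
cat > chk.py <<'E'
from station import arm, imaging
from h import *
o=arm.observe(); s=imaging.snapshot("wrist"); im=s["image"].astype(int)
print(o["eef_pos"].round(1),o["force"].round(1),o["opening"],o["grip_force"])
import cv2,sys; cv2.imwrite(sys.argv[1],cv2.resize(s["image"],(768,576),interpolation=cv2.INTER_CUBIC))
R,t=wristRt(s,o); K=s["intrinsics"]
org=np.array([491.58,-154.72]);e=np.array([.0852,.9964]);f=np.array([-.9964,.0852])
def px(a,b,z=27):
    X=np.append(org+a*e+b*f,z); q=K@(R@X+t); return q[:2]/q[2]
def prof(b):  # sample along rail at lateral b, a=55..82
    A=np.arange(50,84,.5); P=np.array([px(a,b) for a in A],np.float32)
    return A,cv2.remap(s["image"],P[None,:,0],P[None,:,1],cv2.INTER_LINEAR)[0].astype(int)
A,c=prof(7); m=(c[:,2]-c[:,0])>45; print("tape",A[m].min(),A[m].max(),m.sum())
for b in(-2,-1,0,.5):
    A,c=prof(b); m=(c[:,2]-c[:,0])>45
    print(b,"tape visible",A[m].min() if m.any() else None,A[m].max() if m.any() else None)
E
python3 chk.py pics/w4.png
```

```text
[ 481.1 -131.3   26.2] [-10.2  -4.1   2.3] 0.5855794794969268 5.813453529408434
tape 67.0 75.0 17
-2 tape visible 71.0 75.0
-1 tape visible 71.5 75.0
0 tape visible 71.5 75.0
0.5 tape visible 71.5 75.0
```

send_rows(rows=[0,0,0,1.5,0,0,0,0,0,0,1.5,-0.2,0,-0.05,0,0,0,1.5,0,0,-0.1,0,0,0,1,-0.2,0,-0.15,0,0,0,0,0,0,-0.15])

```text
clock: 5.35
eef_pos: [487.2, -131.8, 26.2]
tool_rot: [-2.318, -2.114, 0.005]
force: [-6.6, -3.5, -2.1]
opening: 0.436
grip_force: 6.3
```

```bash
python3 chk.py pics/w5.png
```

```text
[ 487.2 -131.8   26.2] [-6.6 -3.5 -2.1] 0.4362559747579218 6.326605781810031
tape 67.0 75.0 17
-2 tape visible 71.0 75.0
-1 tape visible 71.5 75.0
0 tape visible 71.5 75.0
0.5 tape visible 71.5 75.0
```

send_rows(rows=[0,0,0,1,0,0,-0.3,0,0,0,0.6,0,0,-0.4,0,0,0,0,0,0,-0.5,0,0,0,0,0,0,-0.6,0,0,0,0,0,0,-0.6,0,0,0,0,0,0,-0.6])

```text
clock: 5.9
eef_pos: [488.7, -131.9, 26.2]
tool_rot: [-2.318, -2.114, 0.005]
force: [-8.1, -4.4, -0.5]
opening: 0.397
grip_force: 26.1
```

```bash
python3 chk.py pics/w6.png
```

```text
[ 488.7 -131.9   26.2] [-8.1 -4.4 -0.5] 0.39677053329533957 26.114684706553817
tape 67.0 75.0 17
-2 tape visible 71.0 75.0
-1 tape visible 71.5 75.0
0 tape visible 71.5 75.0
0.5 tape visible 71.5 75.0
```

send_rows(rows=[0,0,0,0,0,0,-0.6,0,0,0,0,0,0,-0.6,0,0,0,0,0,0,-0.6,0,0,0,0,0,0,-0.6,0,0,0,0,0,0,-0.6,0,0,0,0,0,0,-0.6])

```text
clock: 6.45
eef_pos: [488.7, -132.0, 26.3]
tool_rot: [-2.318, -2.114, 0.005]
force: [-8.0, -4.8, -1.2]
opening: 0.396
grip_force: 26.1
```

```bash
python3 chk.py pics/w7.png
```

```text
[ 488.7 -132.    26.3] [-8.  -4.8 -1.2] 0.39575663670883715 26.117543997243047
tape 67.0 75.0 17
-2 tape visible 71.0 75.0
-1 tape visible 71.5 75.0
0 tape visible 71.5 75.0
0.5 tape visible 71.5 75.0
```

View pics/w7.png

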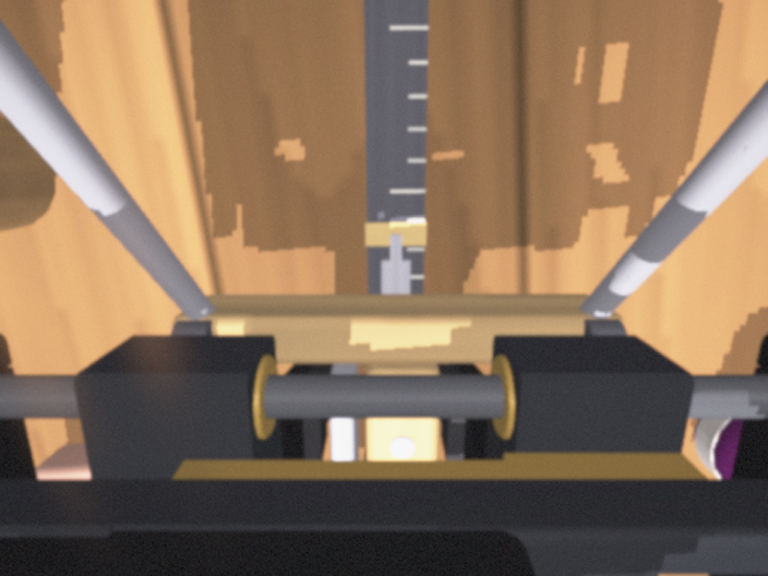

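The pointer tip (396,235) is mid-tape (rows 222–246). The lever (342,440) lies parallel to the tail and is gripped with it.

```bash
python3 -c "
from station import arm
print(arm.close_job())"
```

```text
the job is handed in; nothing more can be done
None
```

I pushed the leg to the tape (pointer within about 0.5 mm of its middle), squeezed the cam lever closed with a 26 N grip, and handed the job in at about 6.5 s still holding; the hand-in returned no verdict.

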